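Move a batch of tested water meters from the drain rack to the carrier in test order

ROBOT

A 6-joint arm with a two-finger parallel gripper is mounted at the origin on the work surface; the furniture and walls round the work are solid. World frame = base frame: x ahead of the robot, y to its left, z up, the work surface at z = 0. Lengths are in mm, angles in degrees, forces in N, time in s.
With the tool pointing down it reaches from about 275 to 1000 mm from the base axis. Payload 8.4 kg.
Tool frame: the origin (TCP) lies between the finger pads; the fingertips stand 17 mm ahead of it and the grasp point (between the pads) lies 2 mm behind it; z points along the fingers, y is the line along which they close (so a half turn about z gives the same grasp; the last joint's range is limited). The gripper opens to 85 mm and grips with 20 to 120 N. Pads are 22 mm wide; open, the fingers measure 114 mm over their backs; the gripper's body (76 mm by 85 mm) begins 54 mm behind the grasp point. The pads swing forward as they close: fully open they stand 13 mm farther back than shut.
Start: joints at [-64.595, 20.225, 93.587, -0, 66.188, -0.138], TCP at [269.486, -563.919, 248.281] pointing down, gripper open.
Joint ranges: [-150.9, 150.9], [-52.94, 120.26], [3.33, 152.33], [-74.26, 254.26], [0, 154.13], [-172.89, 172.89]. Speed limits (degrees/s): [127.2, 127.2, 159.86, 180, 180, 180].

INTERFACE

Orientations are given as [roll, pitch, yaw] about the fixed x, y, z axes, in that order (R = Rz(yaw) Ry(pitch) Rx(roll)).
In Python, from station import * gives the robot as it stands.
- The arm moves only by the shell command python3 -m jog 'ROWS' [FORCE]. ROWS is a JSON object of lists of equal length, an entry for each row: "gripper": the opening, from -1 (shut) to 1 (fully open); "dp": the shift along the world's x, y, z in mm, a list of three; "twist": the turn, a rotation vector about the world's x, y, z in degrees, a list of three. In form: {"gripper": [gripper, ...], "dp": [[dx, dy, dz], ...], "twist": [[ax, ay, az], ...]}. A call has 1 to 20 rows; each row shifts and turns the commanded pose from where the row before left it; what a row does not reach is not made up. A row lasts 1/8 s, in which the tool goes at most 62.5 mm and 10.7 degrees, less where a joint would pass 70% of its speed; a pose out of reach is approached as far as the arm can. A call is refused whole if a number of a shift passes 62.5 or a number of a turn 10.7, either way. A call with a gripper value outside its range is refused whole. The fingers move at their own pace and stop on an object; FORCE is the grip in N (left out, the last holds). Time passes only in rows, so rows that do not move let the fingers close. It gives the time, the measured TCP pose, the force, the opening and the grip force at its end, in the units of the state.
- observe(): the state, without advancing time (a new reading comes with each control period).
- snapshot(name): name is "side" or "top" or "wrist"; returns the picture (400x640x3 uint8, red, green, blue); there is no depth.
- camera_info(name): a dict with "intrinsics" (3x3 intrinsics, pixels), "view" (4x4, takes a point from world to camera coordinates). Camera axes: x right, y down, z forward; pixel columns grow to the right and rows downward; lengths in mm; the calibration is good to about 2 mm. A picture is of the moment at which its call begins: read the wrist's pose just before it. camera_info takes no time and is no camera call; for the wrist camera it gives the pose at the moment of the call.
- job_done(): hands the job in; it is judged then, once.
Trained networks look in the newest picture that a camera, given by its name, has taken for a name from the list of things; names that differ only in an ending like _2 or _b are one class to them, and where a whole thing is asked for, a point or a joint stands for the part that bears it (a point fixed in the world has none). Each returns a list of dicts, best first, with "confidence" (0 to 1); they miss things now and then, are a little off and sometimes report something else, mostly with a low value. They report only what shows in the picture. A call takes as long as a camera call.
- regions_of(camera, target): "region" (400x640 bool, what is visible of it) and "location" ([column, row] in pixels, amid what is visible of it).
The state is a dict: "time": time; "joint_pos": joint angles; "qvel": joint speeds; "joint_efforts": joint torques, N m; "tool_pos": TCP position; "eef_rot": TCP orientation; "force": force on the tool from outside, world axes, zero at the start; "torque": the same for the moment, N m; "gripper_width": opening from 0.0 (shut) to 1.0 (fully open); "grasp_force": force on a finger pad.
Only numpy, scipy, OpenCV 4.12 (cv2) and the standard library are available. Lean on these libraries where they do the work, as an engineer would, in place of code of your own. Each camera call takes 0.05 s, during which the arm holds its last target. There are 200 camera calls.

TASK

The four water meters in the drain rack stand in test order, number one being the one right in front of the job card. Move them one by one into the empty carrier in the same order, number one next to the carrier's tall end plate and the others following on, so that the results on the card still match. Each meter shall stand upright on the carrier's floor strips with both pipe ends in its forks; do not tip a meter over, and leave the card stand where it is.

Things in the scene. Friction and masses are not known exactly. Their poses are not given: they have to be found in the camera images.
- meter_a: blue water meter with brass collar and round blue lid, one of four alike in the drain rack; its letter tells nothing of the order. 185 mm long over its pipe ends, 76 wide, 120 high, 0.7 to 0.92 kg. Origin: centre of its underside; z up, y along the pipe. The collar is a cylinder 70 mm across on the z axis, 76 to 113 mm over the underside: hold it there, closing along y.
- meter_b: blue water meter with brass collar and round blue lid, one of four alike in the drain rack; its letter tells nothing of the order. Same size and axes as meter_a. The pipe ends are 29 mm thick, their axis 35 mm over the underside, and reach 92 mm out along +y and -y; nothing beside the body stands over 56 mm there.
- meter_c: blue water meter with brass collar and round blue lid, one of four alike in the drain rack; its letter tells nothing of the order. Same size and axes as meter_a. At the lid a tab (-x) and a hinge (+x) stick out 2 to 3 mm past the collar, so fingers should not close along x.
- meter_d: blue water meter with brass collar and round blue lid, one of four alike in the drain rack; its letter tells nothing of the order. Same size and axes as meter_a. A meter may be set down either way round along its y.
- place_a: place in the drain rack (grey drip tray, fixed) where meter_a stands at the start, on black strips 16 mm over the bench, pipe ends in wire forks 80 mm high. Origin: its centre at bench height; x along the pipe, away from the robot, y along the row, to the left. The four places are 85 mm apart in a row along y.
- place_b: place in the drain rack (grey drip tray, fixed) where meter_b stands at the start, on black strips 16 mm over the bench, pipe ends in wire forks 80 mm high. Origin: its centre at bench height; x along the pipe, away from the robot, y along the row, to the left. The four places are 85 mm apart in a row along y.
- place_c: place in the drain rack (grey drip tray, fixed) where meter_c stands at the start, on black strips 16 mm over the bench, pipe ends in wire forks 80 mm high. Origin: its centre at bench height; x along the pipe, away from the robot, y along the row, to the left. The four places are 85 mm apart in a row along y.
- place_d: place in the drain rack (grey drip tray, fixed) where meter_d stands at the start, on black strips 16 mm over the bench, pipe ends in wire forks 80 mm high. Origin: its centre at bench height; x along the pipe, away from the robot, y along the row, to the left. The four places are 85 mm apart in a row along y.
- carrier: empty bare steel carrier, 212x364 mm, fixed. Origin: centre of its base at bench height; x along the pipes, y along the row, towards the end plate (119 mm high, at y=184). Places at x=0, y=127.5, 42.5, -42.5, -127.5 mm: black strips, top at z=16, carry the underside; pipe along x; at x=-81 and 81 wire forks 42 mm wide inside, 66 at their top, 80 mm high. Other end open.
- card_stand: stand of the job card: upright white card in a red foot, 58x85x142 mm, loose. Origin: centre of its underside. It stands behind the drain rack at one end of the row, left or right; the meter in front of it is number one. A white oil bottle stands behind the other end and means nothing.

How it is judged:
By the outcome, as a careful person would: the job done as asked, in the order asked, and still so for the second after the job is handed in, with the robot touching nothing.
It also fails if it takes over 112 s, if anything falls off the work surface, if the arm or the gripper's body presses on something with over 40 N, if the wrist force passes 120 N, or if a joint passes its speed limit or range.

## Working session

There is one attempt and no reset: what is moved stays moved. The work goes in short steps, Python scripts to look and compute and a shell command to move; the robot and the scene stay as the last step left them, time stands still between calls to the robot, and variables do not carry over. Pictures are saved under pics/ and viewed, at most 14 in all, crops included, and the job is handed in when it is done.

```bash
mkdir -p pics; ls; python3 - <<'E'
from station import *
import cv2,numpy as np
for c in ["top","side"]:
    im=snapshot(c); cv2.imwrite(f"pics/{c}0.png",im[:,:,::-1])
    ci=camera_info(c); print(c,np.round(ci["intrinsics"],1).tolist(),np.round(ci["view"],3).tolist())
    for t in ["meter_a","carrier","card_stand","place_a"]:
        for r in regions_of(c,t):
            ys,xs=np.nonzero(r["region"]); print(c,t,round(r["confidence"],2),np.round(r["location"]),xs.min(),xs.max(),ys.min(),ys.max())
print(observe())
E
```

```text
pics
top [[498.9, 0.0, 316.6], [0.0, 498.9, 201.1], [0.0, 0.0, 1.0]] [[0.003, -1.0, -0.019, 96.956], [-0.985, 0.0, -0.172, 584.026], [0.172, 0.019, -0.985, 1367.146], [0.0, 0.0, 0.0, 1.0]]
top meter_a 0.75 [249. 217.] 235 267 190 251
top meter_a 0.69 [218. 233.] 205 237 201 263
top meter_a 0.65 [308. 194.] 291 322 167 229
top meter_a 0.63 [279. 204.] 265 293 177 238
top carrier 0.79 [430. 239.] 358 502 181 296
top card_stand 0.61 [277. 146.] 270 298 130 164
top place_a 0.68 [247. 191.] 227 274 188 251
top place_a 0.53 [274. 218.] 255 303 176 240
top place_a 0.52 [320. 206.] 284 332 166 228
top place_a 0.48 [241. 255.] 204 246 200 264
side [[465.8, 0.0, 321.7], [0.0, 465.8, 200.3], [0.0, 0.0, 1.0]] [[-0.369, -0.929, 0.015, 282.456], [-0.734, 0.282, -0.618, 429.684], [0.57, -0.239, -0.786, 1054.212], [0.0, 0.0, 0.0, 1.0]]
side meter_a 0.95 [232. 248.] 209 257 226 280
side meter_a 0.77 [280. 208.] 259 306 188 239
side meter_a 0.72 [306. 194.] 280 329 173 223
side meter_a 0.71 [256. 228.] 232 283 207 257
side meter_a 0.71 [396. 195.] 364 437 157 235
side carrier 0.61 [306. 194.] 281 328 
[... 276 characters left out ...]
5 202 228
{'time': 0.5, 'joint_pos': array([-6.45955669e+01,  2.02254644e+01,  9.35894300e+01,  4.87414300e-04,
        6.61864527e+01, -1.37204792e-01]), 'qvel': array([-0.01325954, -0.00944235,  0.09745425,  0.07266509,  0.03179809,
        0.00500372]), 'joint_efforts': array([-9.90990775e-04, -6.04702377e+01, -3.42179561e+01, -4.63310073e-05,
        2.22782211e-03,  2.18453744e-05]), 'tool_pos': array([ 269.47876216, -563.905278  ,  248.26164717]), 'eef_rot': array([-1.79998654e+02, -4.49137893e-04,  2.55414410e+01]), 'force': array([ 0.08993667,  0.97238048, -0.06411334]), 'torque': array([-0.01505385, -0.04768468,  0.00828735]), 'grasp_force': 0.0, 'gripper_width': 1.0004980362814637}
```

```bash
python3 - <<'E'
import cv2
a=cv2.imread("pics/top0.png")[110:310,180:520]; cv2.imwrite("pics/topc.png",cv2.resize(a,None,fx=2.35,fy=2.35,interpolation=2))
a=cv2.imread("pics/side0.png")[110:330,170:490]; cv2.imwrite("pics/sidec.png",cv2.resize(a,None,fx=2.5,fy=2.5,interpolation=2))
E
```

```text
(no output)
```

View pics/topc.png

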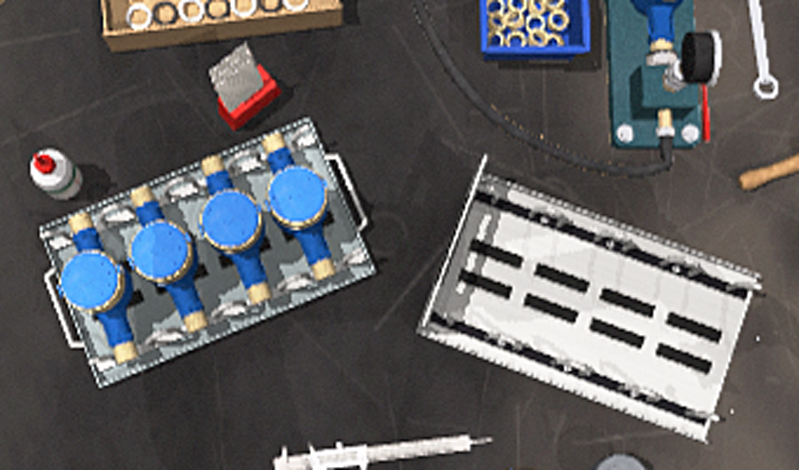

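View pics/sidec.png

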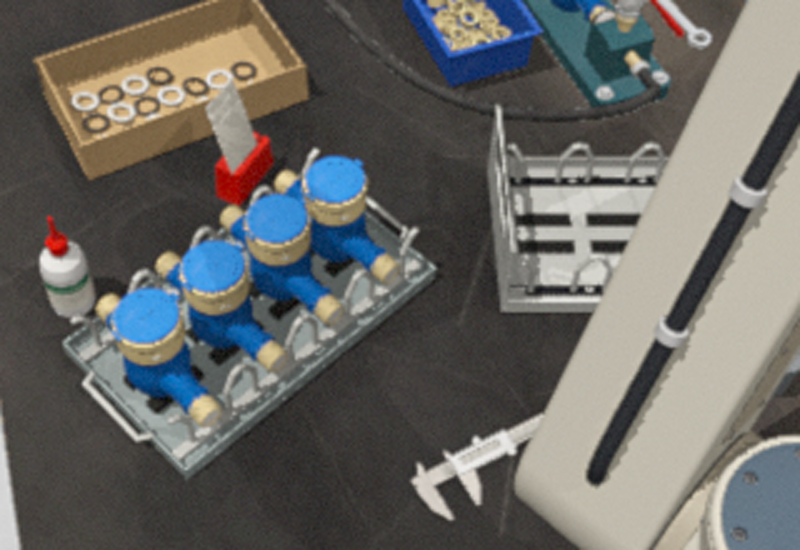

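Card in front of the rightmost meter (top crop lid at (297,197), card foot (250,100)), with the oil bottle at the left end (55,175). The carrier's tall plate is at its left end (455,245). Side crop lids are at (337,185), (277,220), (216,267) and (150,317), and they agree.

```bash
cat > h.py <<'E'
from station import *
import cv2,numpy as np
def cam(c):
    ci=camera_info(c); return np.array(ci["intrinsics"]),np.array(ci["view"])
def ray(C,p):
    K,V=C; R=V[:3,:3]; d=R.T@np.linalg.inv(K)@np.array([p[0],p[1],1.]); return -R.T@V[:3,3],d/np.linalg.norm(d)
def plane(C,p,z):
    o,d=ray(C,p); return o+d*(z-o[2])/d[2]
def proj(C,P):
    K,V=C; q=K@(V[:3,:3]@np.asarray(P,float)+V[:3,3]); return q[:2]/q[2]
def tri(obs):
    A=np.zeros((3,3));b=np.zeros(3);L=[ray(C,p) for C,p in obs]
    for o,d in L:
        M=np.eye(3)-np.outer(d,d);A+=M;b+=M@o
    X=np.linalg.solve(A,b); return X,[np.linalg.norm(np.cross(X-o,d)) for o,d in L]
E
python3 - <<'E'
from h import *
T=cam("top");S=cam("side")
tp=np.array([[297,197],[231,220],[161,252],[93,282]])/2.35+[180,110]
sp=np.array([[337,185],[277,220],[216,267],[150,317]])/2.5+[170,110]
for a,b in zip(tp,sp):
    X,e=tri([(T,a),(S,b)]); print(np.round(X),np.round(e,1),np.round(plane(T,a,136)))
st=[np.array(p)/2.35+[180,110] for p in [(494,252),(562,278),(626,300),(694,323),(486,284),(551,307),(617,332),(684,358)]]
P=np.array([plane(T,p,16) for p in st]); print(np.round(P))
for i in range(4):print(np.round((P[i]+P[i+4])/2))
print("plate top",np.round([plane(T,np.array(p)/2.35+[180,110],119) for p in [(486,157),(421,330)]]))
print("card",np.round(plane(T,np.array([250,105])/2.35+[180,110],15)))
print(np.round(np.linalg.inv(cam("wrist")[1]),2), cam("wrist")[0])
E
```

```text
[591. 123. 122.] [1.8 1.8] [589. 124. 136.]
[564. 199. 127.] [0.6 0.6] [562. 198. 136.]
[526. 277. 130.] [1.2 1.2] [526. 277. 136.]
[492. 355. 127.] [0.6 0.6] [491. 353. 136.]
[[ 543. -115.   16.]
 [ 511. -197.   16.]
 [ 484. -274.   16.]
 [ 456. -355.   16.]
 [ 503. -104.   16.]
 [ 475. -182.   16.]
 [ 445. -261.   16.]
 [ 414. -341.   16.]]
[ 523. -109.   16.]
[ 493. -190.   16.]
[ 464. -268.   16.]
[ 435. -348.   16.]
plate top [[639. -95. 119.]
 [439. -17. 119.]]
card [730. 189.  15.]
[[ 4.3000e-01 -8.6000e-01 -2.7000e-01  3.3890e+02]
 [-9.0000e-01 -4.1000e-01 -1.3000e-01 -5.2967e+02]
 [ 0.0000e+00  3.0000e-01 -9.5000e-01  3.7399e+02]
 [ 0.0000e+00  0.0000e+00  0.0000e+00  1.0000e+00]] [[315.52122542   0.         316.20178003]
 [  0.         315.52122542 195.85450044]
 [  0.           0.           1.        ]]
```

```bash
python3 -m jog '{"gripper":[1,1,1,1,1,1,1,1,1],"dp":[[26,42,9],[26,42,9],[26,42,9],[26,42,9],[26,42,9],[26,42,9],[26,42,9],[26,42,9],[0,0,0]],"twist":[[0,0,5.5],[0,0,5.5],[0,0,5.5],[0,0,5.5],[0,0,5.5],[0,0,5.5],[0,0,5.5],[0,0,5.5],[0,0,0]]}' 40
python3 - <<'E'
from h import *
W=cam("wrist");im=snapshot("wrist");cv2.imwrite("pics/w1.png",im[:,:,::-1]);np.savez("w1.npz",K=W[0],V=W[1])
s=snapshot("side");cv2.imwrite("pics/s1.png",s[:,:,::-1])
E
```

```text
time: 1.62
tool_pos: [479.2, -225.6, 321.1]
eef_rot: [179.9, -0.0, 69.8]
force: [-0.2, -0.6, 0.1]
gripper_width: 1.001
grasp_force: 0.0
```

View pics/w1.png

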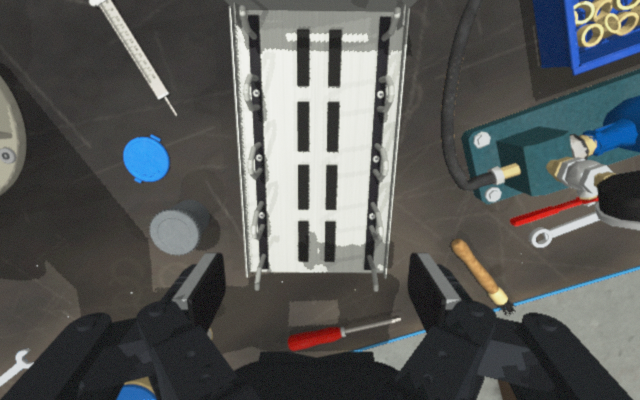

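The wrist picture shows the whole carrier with the plate at the top. The eight strips are in columns 303 and 333, rows 55 to 240. I'll take a second viewpoint on the way to the rack.

```bash
python3 -m jog '{"gripper":[1,1,1],"dp":[[10,45,0],[10,45,0],[0,0,0]],"twist":[[0,0,0],[0,0,0],[0,0,0]]}'
python3 - <<'E'
from h import *
W=cam("wrist");im=snapshot("wrist");cv2.imwrite("pics/w2.png",im[:,:,::-1]);np.savez("w2.npz",K=W[0],V=W[1])
E
python3 -m jog '{"gripper":[1,1,1,1,1,1,1,1,1],"dp":[[4,42,2],[4,50,2],[4,50,2],[4,50,2],[4,50,2],[4,50,2],[4,50,2],[4,40,2],[0,0,0]],"twist":[[0,0,5.5],[0,0,5.5],[0,0,5.5],[0,0,5.5],[0,0,5.5],[0,0,5.5],[0,0,5.5],[0,0,4.9],[0,0,0]]}'
python3 - <<'E'
from h import *
W=cam("wrist");im=snapshot("wrist");cv2.imwrite("pics/w3.png",im[:,:,::-1]);np.savez("w3.npz",K=W[0],V=W[1])
R=[r["location"] for r in regions_of("wrist","meter_a")]; print(R)
def strips(n):
    im=cv2.imread(f"pics/{n}.png");g=cv2.GaussianBlur(im,(3,3),0).max(2);m=(g<90).astype(np.uint8)
    k,l,s,c=cv2.connectedComponentsWithStats(m)
    z=np.load(n+".npz");C=(z["K"],z["V"])
    o=[]
    for i in range(1,k):
        P=plane(C,c[i],16)
        if 250<s[i,4]<1500 and s[i,2]<25 and s[i,3]>30: o.append(c[i]); print(n,s[i],np.round(P,1))
    return C,o
for n in("w1","w2"): strips(n)
E
```

```text
time: 2.1
tool_pos: [497.2, -137.0, 320.0]
eef_rot: [-180.0, -0.0, 69.6]
force: [-0.2, -0.1, 0.9]
gripper_width: 0.999
grasp_force: 0.0
time: 3.28
tool_pos: [530.4, 244.6, 335.9]
eef_rot: [-180.0, 0.0, 113.0]
force: [0.5, -0.8, 0.7]
gripper_width: 0.999
grasp_force: 0.0
[[329.5, 203.4], [325.6, 260.7], [329.1, 134.1], [328.0, 53.5]]
w1 [297  29  12  57 628] [ 507.  -101.5   16. ]
w1 [329  30  13  56 616] [ 544.1 -115.8   16. ]
w1 [298 102  11  49 474] [ 476.6 -181.    16. ]
w1 [328 103  11  48 476] [ 513.7 -195.3   16. ]
w1 [299 166   9  43 387] [ 446.3 -261.1   16. ]
w1 [326 166  11  43 403] [ 483.8 -274.4   16. ]
w1 [364 218  12  52 392] [ 507.7 -380.9   16. ]
w1 [299 222  10  40 368] [ 416.5 -340.2   16. ]
w1 [324 222  11  40 378] [ 453.3 -355.2   16. ]
w2 [ 263   92   17  226 1395] [ 419.9 -163.4   16. ]
w2 [383  93  14  68 583] [ 603.1 -129.3   16. ]
w2 [309 105  11  49 482] [ 507.2 -101.    16. ]
w2 [339 105  12  49 500] [ 544.3 -114.9   16. ]
w2 [379 163  13  54 351] [ 570.6 -214.5   16. ]
w2 [310 169   9  43 386] [ 476.7 -181.4   16. ]
w2 [337 169  11  43 393] [ 513.9 -194.9   16. ]
w2 [371 220  16  98 710] [ 524.2 -336.3   16. ]
w2 [309 225  10  39 374] [ 446.1 -261.1   16. ]
w2 [335 225  11  40 371] [ 482.8 -276.1   16. ]
w2 [309 275  10  36 332] [ 416.4 -339.2   16. ]
w2 [334 274  11  37 350] [ 454. -352.   16.]
```

View pics/w3.png

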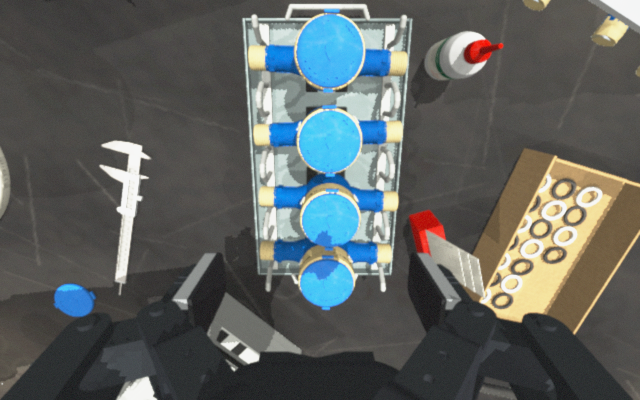

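The picture shows four lids at about (331,50), (329,142), (331,217) and (327,283), with the card beside the bottom one, which is number one. Next comes a second wrist view over meter one and a measurement.

```bash
python3 -m jog '{"gripper":[1,1,1,1],"dp":[[20,-45,-5],[20,-45,-5],[20,-30,-5],[0,0,0]],"twist":[[0,0,0],[0,0,0],[0,0,0],[0,0,0]]}'
cat > lids.py <<'E'
from h import *
def lids(n,C):
    im=cv2.imread(f"pics/{n}.png");hsv=cv2.cvtColor(cv2.GaussianBlur(im,(3,3),0),cv2.COLOR_BGR2HSV)
    m=((abs(hsv[:,:,0].astype(int)-106)<10)&(hsv[:,:,1]>120)&(hsv[:,:,2]>175)).astype(np.uint8)
    m=cv2.morphologyEx(m,cv2.MORPH_CLOSE,np.ones((5,5)));m=cv2.morphologyEx(m,cv2.MORPH_OPEN,cv2.getStructuringElement(2,(15,15)))
    o=[]
    for c in cv2.findContours(m,0,1)[0]:
        if cv2.contourArea(c)<1000: continue
        e=cv2.fitEllipse(cv2.convexHull(c)); o.append(e)
        print(n,np.round(e[0],1),np.round(e[1],1),np.round(plane(C,e[0],136),1))
    # pipe ends (brass)
    m=((hsv[:,:,0]>12)&(hsv[:,:,0]<28)&(hsv[:,:,1]>60)&(hsv[:,:,2]>150)).astype(np.uint8)
    k,l,s,c=cv2.connectedComponentsWithStats(m)
    for i in range(1,k):
        if 120<s[i,4]<600 and 230<c[i,0]<420: print(" end",np.round(c[i],1),s[i,4],np.round(plane(C,c[i],51),1))
    return o
E
python3 - <<'E'
from lids import *
W=cam("wrist");im=snapshot("wrist");cv2.imwrite("pics/w4.png",im[:,:,::-1]);np.savez("w4.npz",K=W[0],V=W[1])
z=np.load("w3.npz");A=(z["K"],z["V"])
a=lids("w3",A);b=lids("w4",W)
for p in a:
    for q in b:
        X,e=tri([(A,p[0]),(W,q[0])])
        if 60<X[2]<220 and max(e)<10:print(np.round(X,1),np.round(e,1))
E
```

```text
time: 3.88
tool_pos: [590.1, 119.8, 320.7]
eef_rot: [-179.9, 0.0, 112.6]
force: [-0.7, 0.6, -0.6]
gripper_width: 1.001
grasp_force: 0.0
w3 [326.3 283.2] [47.4 52. ] [593.9 126.6 136. ]
w3 [330.2 220.4] [54.7 55.5] [565.9 201.6 136. ]
w3 [341.5 136.8] [64.7 88.7] [539.5 290.1 136. ]
w3 [327.7  49.2] [ 78.5 126.2] [493.7 359.6 136. ]
 end [255.5  59.1] 190 [416.5 327.1  51. ]
 end [398.3  62.9] 305 [576.3 390.3  51. ]
 end [260.2 135.8] 153 [452.8 243.5  51. ]
 end [326.6 191.4] 267 [561.4 208.5  51. ]
 end [391.4 200.3] 145 [648.2 231.5  51. ]
 end [266.1 251.1] 209 [516.9  91.8  51. ]
 end [342.4 256.7] 163 [622.1 126.8  51. ]
w4 [ 42.6 229.9] [36.9 48.4] [342.6 -46.5 136. ]
w4 [334.7 168. ] [64.2 91.6] [603.9 135.5 136. ]
w4 [324.  88.] [ 73.3 124. ] [564.2 201.3 136. ]
w4 [341.3  -0.9] [57.4 98.8] [549.7 273.7 136. ]
 end [244.7  15.9] 196 [454.  239.9  51. ]
 end [399.4  11. ] 205 [610.8 310.3  51. ]
 end [396.6  95. ] 213 [648.4 229.8  51. ]
 end [392.9 363.2] 133 [ 826.5 -132.7   51. ]
[596.3 135.6 148.2] [6.2 6.2]
[565.  201.6 136.9] [0.8 0.8]
[546.7 286.5  85.2] [1.2 1.2]
```

```bash
sed -i 's/(15,15)/(37,37)/' lids.py
python3 - <<'E'
from lids import *
L={n:(lambda z:(z["K"],z["V"]))(np.load(n+".npz")) for n in("w3","w4")}
a=lids("w3",L["w3"]);b=lids("w4",L["w4"])
for p in a:
    for q in b:
        X,e=tri([(L["w3"],p[0]),(L["w4"],q[0])])
        if 110<X[2]<160 and max(e)<10:print(np.round(X,1),np.round(e,1))
im=cv2.imread("pics/w4.png")
for e in b:cv2.ellipse(im,e,(0,0,255),1)
cv2.imwrite("pics/w4e.png",im)
E
```

```text
w3 [326.3 283.2] [46.3 51.9] [593.9 126.5 136. ]
w3 [330.  220.1] [52.4 55.4] [565.6 201.9 136. ]
w3 [329.4 141.1] [59.6 61.2] [529.8 281.3 136. ]
w3 [329.6  50.8] [65.7 72.1] [495.9 359.  136. ]
 end [255.5  59.1] 190 [416.5 327.1  51. ]
 end [398.3  62.9] 305 [576.3 390.3  51. ]
 end [260.2 135.8] 153 [452.8 243.5  51. ]
 end [326.6 191.4] 267 [561.4 208.5  51. ]
 end [391.4 200.3] 145 [648.2 231.5  51. ]
 end [266.1 251.1] 209 [516.9  91.8  51. ]
 end [342.4 256.7] 163 [622.1 126.8  51. ]
w4 [322.1 173. ] [59.7 61.2] [594.3 125.9 136. ]
w4 [323.   96.8] [52.7 65.8] [566.4 193.7 136. ]
 end [244.7  15.9] 196 [454.  239.9  51. ]
 end [399.4  11. ] 205 [610.8 310.3  51. ]
 end [396.6  95. ] 213 [648.4 229.8  51. ]
 end [392.9 363.2] 133 [ 826.5 -132.7   51. ]
[594.5 125.4 134.1] [0. 0.]
[568.1 194.5 116.9] [1.5 1.5]
```

View pics/w4e.png

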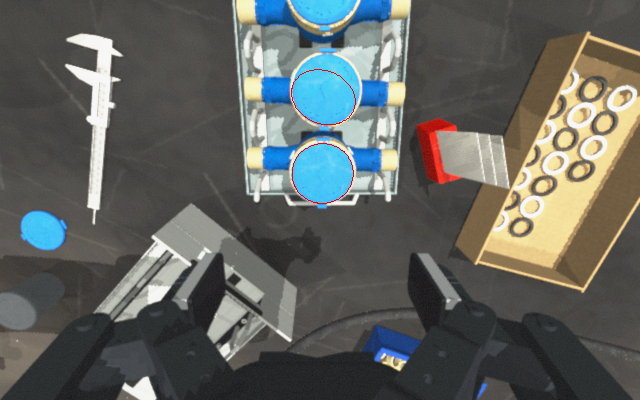

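The red circle sits exactly on meter one's lid at (322,173), and its triangulated height of 134 fits the expected 136. Going down.

```bash
python3 -m jog '{"gripper":[1,1,1,1],"dp":[[4,6,-50],[0,0,-50],[0,0,-45],[0,0,0]],"twist":[[0,0,0.3],[0,0,0],[0,0,0],[0,0,0]]}'
python3 - <<'E'
from lids import *
W=cam("wrist");im=snapshot("wrist");cv2.imwrite("pics/w5.png",im[:,:,::-1]);np.savez("w5.npz",K=W[0],V=W[1])
lids("w5",W)
E
```

```text
time: 4.42
tool_pos: [590.7, 129.7, 173.5]
eef_rot: [-179.6, -0.1, 113.2]
force: [0.4, 0.6, 0.5]
gripper_width: 1.001
grasp_force: 0.0
w5 [318.5 273.2] [44.4 72.9] [600.5 110.8 136. ]
w5 [309.8 217.3] [43.7 68.6] [582.1 141.1 136. ]
w5 [308.4 138.4] [46.9 71.9] [564.6 180.8 136. ]
```

View pics/w5.png

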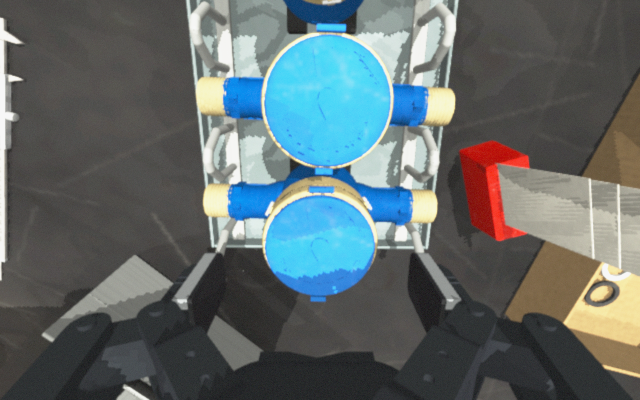

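Lid one is centred at about (320,244), between the fingers at (210,275) and (424,275), and lid two is at (327,99).

```bash
python3 - <<'E'
from h import *
W=cam("wrist");print(np.round([plane(W,p,136) for p in[(320,244),(327,99)]],1),np.round(observe()["tool_pos"],1))
E
```

```text
[[596.3 127.7 136. ]
 [567.6 202.7 136. ]] [592.5 130.  176. ]
```

```bash
python3 -m jog '{"gripper":[1,1,1,1,-1,-1,-1,-1,-1],"dp":[[3,-3,-20],[0,0,-30],[0,0,-22],[0,0,0],[0,0,0],[0,0,0],[0,0,0],[0,0,0],[0,0,0]],"twist":[[0,0,0],[0,0,0],[0,0,0],[0,0,0],[0,0,0],[0,0,0],[0,0,0],[0,0,0],[0,0,0]]}' 60
```

```text
time: 5.6
tool_pos: [596.9, 127.1, 106.0]
eef_rot: [179.9, 0.0, 113.2]
force: [-3.6, -0.9, 7.3]
gripper_width: 0.801
grasp_force: 67.2
```

```bash
python3 -m jog '{"gripper":[-1,-1,-1,-1,-1,-1,-1,-1,-1,-1,-1,-1,-1,-1],"dp":[[0,0,15],[0,0,35],[0,0,45],[0,0,45],[-10,-33,0],[-10,-34,0],[-10,-33,0],[-10,-34,0],[-10,-33,0],[-10,-34,0],[-11,-34,0],[0,0,0],[0,0,0],[0,0,0]],"twist":[[0,0,0],[0,0,0],[0,0,0],[0,0,0],[0,0,-6.3],[0,0,-6.3],[0,0,-6.3],[0,0,-6.3],[0,0,-6.3],[0,0,-6.3],[0,0,-6.2],[0,0,0],[0,0,0],[0,0,0]]}'
python3 - <<'E'
from h import *
W=cam("wrist");im=snapshot("wrist");cv2.imwrite("pics/w6.png",im[:,:,::-1]);np.savez("w6.npz",K=W[0],V=W[1])
t=observe();print(t["tool_pos"],t["eef_rot"],t["force"],t["grasp_force"])
E
```

```text
time: 7.35
tool_pos: [525.7, -107.2, 244.5]
eef_rot: [180.0, -0.0, 69.3]
force: [0.9, 0.4, -8.5]
gripper_width: 0.798
grasp_force: 71.2
[ 525.66718592 -107.14411436  244.37678882] [ 1.79999035e+02 -1.21424215e-02  6.93229251e+01] [ 1.21152041  0.72913289 -9.08628129] 71.17226958274841
```

View pics/w6.png

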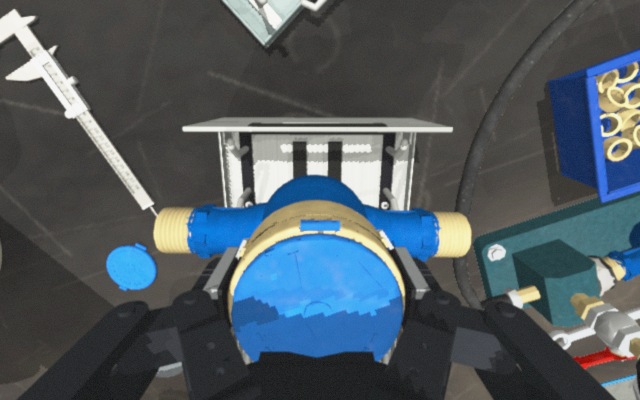

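Meter one is held upright, with its pipe ends at (173,232) and (454,232). The carrier with its end plate is just ahead.

```bash
python3 - <<'E'
from h import *
W=cam("wrist");a=plane(W,(173,232),189);b=plane(W,(454,232),189);print(a,b,(a+b)/2,np.degrees(np.arctan2(*(b-a)[1::-1])))
E
```

```text
[440.69144018 -78.15457458 189.        ] [ 604.87547688 -140.11702424  189.        ] [ 522.78345853 -109.13579941  189.        ] -20.676321545402587
```

```bash
python3 -m jog '{"gripper":[-1,-1,-1,-1,-1,-1,-1,-1],"dp":[[1,0,-30],[0,0,-35],[0,0,-30],[0,0,-20],[0,0,-12],[0,0,-6],[0,0,-3],[0,0,0]],"twist":[[0,0,0],[0,0,0],[0,0,0],[0,0,0],[0,0,0],[0,0,0],[0,0,0],[0,0,0]]}'
```

```text
time: 8.4
tool_pos: [526.8, -108.0, 108.7]
eef_rot: [180.0, -0.0, 69.2]
force: [0.2, 0.9, -8.6]
gripper_width: 0.797
grasp_force: 71.3
```

```bash
python3 -m jog '{"gripper":[-1,-1,-1],"dp":[[0,0,-2],[0,0,-1],[0,0,0]],"twist":[[0,0,0],[0,0,0],[0,0,0]]}'
```

```text
time: 8.78
tool_pos: [526.9, -108.0, 106.0]
eef_rot: [179.9, -0.0, 69.2]
force: [-2.8, -0.1, 2.8]
gripper_width: 0.803
grasp_force: 72.2
```

```bash
python3 -m jog '{"gripper":[1,1,1,1,1,1,1,1,1,1,1,1,1,1,1],"dp":[[0,0,0],[0,0,0],[0,0,10],[0,0,40],[0,0,50],[6,43,0],[6,44,0],[6,44,0],[6,44,0],[6,44,0],[5,44,0],[5,44,0],[0,3,-15],[0,0,-15],[0,0,0]],"twist":[[0,0,0],[0,0,0],[0,0,0],[0,0,0],[0,0,0],[0,0,6.3],[0,0,6.3],[0,0,6.3],[0,0,6.3],[0,0,6.3],[0,0,6.3],[0,0,6.1],[0,0,0],[0,0,0],[0,0,0]]}' 60
python3 - <<'E'
from lids import *
W=cam("wrist");im=snapshot("wrist");cv2.imwrite("pics/w7.png",im[:,:,::-1]);np.savez("w7.npz",K=W[0],V=W[1])
s=snapshot("side");cv2.imwrite("pics/s7.png",s[:,:,::-1])
a=im[:,:,::-1].copy()
for i in range(0,0):pass
cv2.imwrite("pics/c7.png",np.hstack([a[0:400,120:520],cv2.resize(s[130:330,200:400,::-1],(400,400),interpolation=2)]))
E
```

```text
time: 10.65
tool_pos: [565.3, 200.6, 173.6]
eef_rot: [-179.8, 0.0, 113.1]
force: [0.8, -0.1, -0.5]
gripper_width: 0.999
grasp_force: 0.0
```

View pics/c7.png

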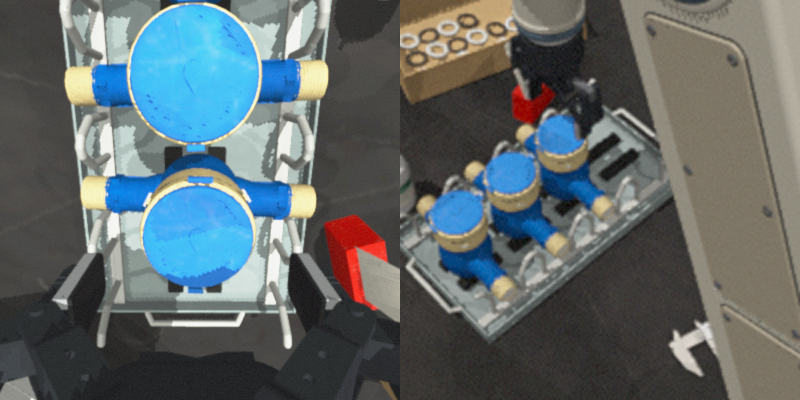

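Meter two's lid is at (318,235) in the full picture, with pipe ends at (216,192) and (422,202), so it is turned a little. Meter three's lid is at (316,72). The rack has an empty place at the right end.

```bash
python3 - <<'E'
from h import *
W=cam("wrist");print(np.round([plane(W,p,136) for p in[(318,235),(316,72)]],1),np.round(observe()["tool_pos"],1))
def pipe(a,b,z):
    a=plane(W,a,z);b=plane(W,b,z);print((a+b)/2,np.degrees(np.arctan2(*(b-a)[1::-1])))
pipe((216,192),(422,202),51);pipe((201,86),(434,79),51)
E
```

```text
[[566.8 203.8 136. ]
 [531.8 283.1 136. ]] [566.4 201.  175.1]
[569.98018638 200.3439697   51.        ] 20.149656376822538
[532.9830011 282.0422623  51.       ] 24.66542480300018
```

```bash
python3 -m jog '{"gripper":[1,1,1,1,-1,-1,-1,-1,-1,-1,-1,-1],"dp":[[1,2,-20],[0,0,-30],[0,0,-19],[0,0,0],[0,0,0],[0,0,0],[0,0,0],[0,0,0],[0,0,15],[0,0,35],[0,0,45],[0,0,40]],"twist":[[0,0,-2.8],[0,0,0],[0,0,0],[0,0,0],[0,0,0],[0,0,0],[0,0,0],[0,0,0],[0,0,0],[0,0,0],[0,0,0],[0,0,0]]}' 60
```

```text
time: 12.25
tool_pos: [567.4, 204.1, 243.3]
eef_rot: [180.0, 0.0, 110.3]
force: [1.2, -0.2, -7.1]
gripper_width: 0.8
grasp_force: 70.9
```

```bash
python3 -m jog '{"gripper":[-1,-1,-1,-1,-1,-1,-1,-1,-1,-1,-1],"dp":[[-8,-43,5],[-8,-43,5],[-8,-44,0],[-8,-44,0],[-8,-44,0],[-8,-44,0],[-8,-44,0],[-8,-43,0],[-8,-43,0],[0,0,0],[0,0,0]],"twist":[[0,0,-4.6],[0,0,-4.6],[0,0,-4.6],[0,0,-4.6],[0,0,-4.6],[0,0,-4.6],[0,0,-4.6],[0,0,-4.6],[0,0,-4.3],[0,0,0],[0,0,0]]}'
python3 - <<'E'
from lids import *
W=cam("wrist");im=snapshot("wrist");cv2.imwrite("pics/w8.png",im[:,:,::-1]);np.savez("w8.npz",K=W[0],V=W[1])
print(observe()["tool_pos"])
E
```

```text
time: 13.62
tool_pos: [495.2, -187.8, 251.5]
eef_rot: [-180.0, -0.0, 69.2]
force: [-0.3, 0.5, -7.4]
gripper_width: 0.801
grasp_force: 70.3
[ 495.37954985 -187.39229114  251.4730997 ]
```

View pics/w8.png

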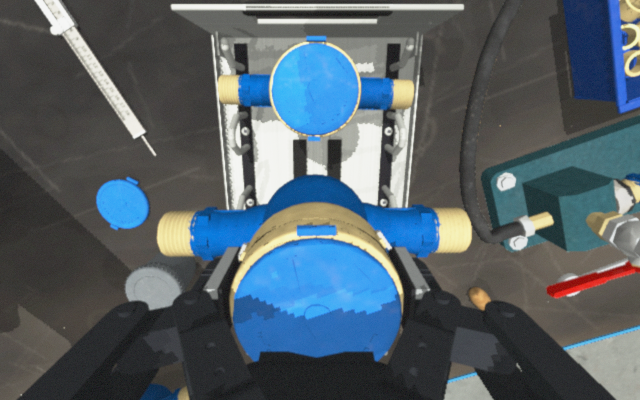

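Meter one stands seated at (316,90) next to the plate. Meter two is square in the gripper, with its ends at (175,234) and (455,230). Lowering.

```bash
python3 -m jog '{"gripper":[-1,-1,-1,-1,-1,-1,-1,-1],"dp":[[0,-1,-30],[0,0,-40],[0,0,-33],[0,0,-20],[0,0,-12],[0,0,-6],[0,0,-4],[0,0,0]],"twist":[[0,0,0],[0,0,0],[0,0,0],[0,0,0],[0,0,0],[0,0,0],[0,0,0],[0,0,0]]}'
```

```text
time: 14.68
tool_pos: [496.0, -188.9, 107.5]
eef_rot: [179.9, -0.0, 69.2]
force: [-3.1, 2.3, 2.8]
gripper_width: 0.799
grasp_force: 71.7
```

```bash
python3 -m jog '{"gripper":[-1,-1,1,1,1,1,1,1,1,1,1,1,1,1,1,1,1,1,1],"dp":[[0,0,-1],[0,0,0],[0,0,0],[0,0,0],[0,0,10],[0,0,40],[0,0,50],[3,47,0],[3,47,0],[4,47,0],[4,47,0],[4,47,0],[4,47,0],[4,47,0],[4,47,0],[3,47,0],[3,48,-15],[0,0,-15],[0,0,0]],"twist":[[0,0,0],[0,0,0],[0,0,0],[0,0,0],[0,0,0],[0,0,0],[0,0,0],[0,0,4.5],[0,0,4.5],[0,0,4.5],[0,0,4.5],[0,0,4.5],[0,0,4.5],[0,0,4.5],[0,0,4.5],[0,0,4.5],[0,0,4.5],[0,0,0],[0,0,0]]}' 60
python3 - <<'E'
from lids import *
W=cam("wrist");im=snapshot("wrist");cv2.imwrite("pics/w9.png",im[:,:,::-1]);np.savez("w9.npz",K=W[0],V=W[1])
print(observe()["tool_pos"])
E
```

```text
time: 17.05
tool_pos: [530.6, 281.4, 174.3]
eef_rot: [-179.8, 0.0, 114.2]
force: [-0.5, -0.2, 0.3]
gripper_width: 0.997
grasp_force: 0.0
[531.04907969 281.15534617 175.05224652]
```

View pics/w9.png

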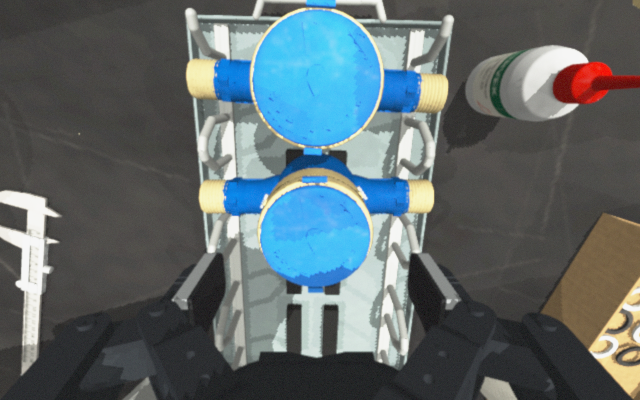

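Meter three's lid is at (315,233), with pipe ends at (212,196) and (422,196). Meter four's lid is at (317,78), with ends at (201,77) and (432,92).

```bash
python3 - <<'E'
from h import *
W=cam("wrist");print(np.round([plane(W,p,136) for p in[(315,233),(317,78)]],1),np.round(observe()["tool_pos"],1))
def pipe(a,b,z):
    a=plane(W,a,z);b=plane(W,b,z);print((a+b)/2,np.degrees(np.arctan2(*(b-a)[1::-1])))
pipe((212,196),(422,196),51);pipe((201,77),(432,92),51)
E
```

```text
[[529.3 284.4 136. ]
 [496.4 360.3 136. ]] [531.  281.2 175.1]
[532.29371071 280.48411808  51.        ] 24.229875592804998
[496.6416607 360.1761828  51.       ] 20.68734294158534
```

```bash
python3 -m jog '{"gripper":[1,1,1,1,-1,-1,-1,-1,-1,-1,-1,-1],"dp":[[-1,2,-20],[0,0,-30],[0,0,-19],[0,0,0],[0,0,0],[0,0,0],[0,0,0],[0,0,0],[0,0,15],[0,0,35],[0,0,45],[0,0,45]],"twist":[[0,0,0],[0,0,0],[0,0,0],[0,0,0],[0,0,0],[0,0,0],[0,0,0],[0,0,0],[0,0,0],[0,0,0],[0,0,0],[0,0,0]]}' 60
```

```text
time: 18.6
tool_pos: [530.0, 283.8, 247.8]
eef_rot: [-180.0, 0.0, 114.2]
force: [0.8, 0.5, -8.0]
gripper_width: 0.802
grasp_force: 71.5
```

```bash
python3 -m jog '{"gripper":[-1,-1,-1,-1,-1,-1,-1,-1,-1,-1,-1,-1,-1,-1],"dp":[[-5,-46,5],[-5,-46,0],[-5,-46,0],[-5,-46,0],[-5,-46,0],[-5,-46,0],[-5,-46,0],[-6,-46,0],[-6,-46,0],[-6,-46,0],[-6,-46,0],[-6,-46,0],[0,0,0],[0,0,0]],"twist":[[0,0,-3.7],[0,0,-3.7],[0,0,-3.7],[0,0,-3.7],[0,0,-3.8],[0,0,-3.8],[0,0,-3.8],[0,0,-3.8],[0,0,-3.8],[0,0,-3.8],[0,0,-3.7],[0,0,-3.7],[0,0,0],[0,0,0]]}'
python3 - <<'E'
from lids import *
W=cam("wrist");im=snapshot("wrist");cv2.imwrite("pics/w10.png",im[:,:,::-1]);np.savez("w10.npz",K=W[0],V=W[1])
print(observe()["tool_pos"])
E
```

```text
time: 20.35
tool_pos: [465.0, -267.7, 251.3]
eef_rot: [-180.0, -0.0, 69.2]
force: [-0.1, -0.0, -8.5]
gripper_width: 0.805
grasp_force: 71.4
[ 465.15652699 -267.29480646  251.30676816]
```

View pics/w10.png

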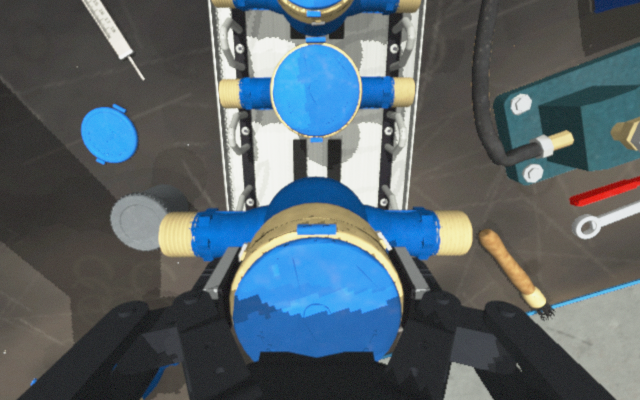

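Meter two is seated at (316,92), and meter three is square in the gripper, with its ends at (177,234) and (455,231). Lowering it the same way.

```bash
python3 -m jog '{"gripper":[-1,-1,-1,-1,-1,-1,-1,-1,-1],"dp":[[0,-1,-30],[0,0,-40],[0,0,-33],[0,0,-20],[0,0,-12],[0,0,-6],[0,0,-4],[0,0,-1],[0,0,0]],"twist":[[0,0,0],[0,0,0],[0,0,0],[0,0,0],[0,0,0],[0,0,0],[0,0,0],[0,0,0],[0,0,0]]}'
```

```text
time: 21.52
tool_pos: [465.9, -269.2, 107.5]
eef_rot: [179.9, 0.0, 69.3]
force: [-6.5, 2.7, 11.3]
gripper_width: 0.799
grasp_force: 74.1
```

```bash
python3 -m jog '{"gripper":[1,1,1,1,1,1,1,1,1,1,1,1,1,1,1,1,1,1,1,1],"dp":[[0,0,0],[0,0,0],[0,0,10],[0,0,40],[0,0,50],[2,48,0],[2,48,0],[2,48,0],[2,48,0],[2,48,0],[2,49,0],[3,49,0],[3,49,0],[3,49,0],[3,49,0],[3,48,0],[2,48,0],[2,48,-16],[0,0,-16],[0,0,0]],"twist":[[0,0,0],[0,0,0],[0,0,0],[0,0,0],[0,0,0],[0,0,3.2],[0,0,3.2],[0,0,3.2],[0,0,3.2],[0,0,3.2],[0,0,3.2],[0,0,3.2],[0,0,3.2],[0,0,3.2],[0,0,3.2],[0,0,3.1],[0,0,3.1],[0,0,3.2],[0,0,0],[0,0,0]]}' 60
python3 - <<'E'
from lids import *
W=cam("wrist");im=snapshot("wrist");cv2.imwrite("pics/w11.png",im[:,:,::-1]);np.savez("w11.npz",K=W[0],V=W[1])
print(observe()["tool_pos"])
E
```

```text
time: 24.02
tool_pos: [495.5, 359.2, 172.2]
eef_rot: [-179.8, 0.1, 110.7]
force: [-0.3, -0.8, -0.4]
gripper_width: 1.002
grasp_force: 0.0
[496.04509257 359.04839072 173.00642454]
```

View pics/w11.png

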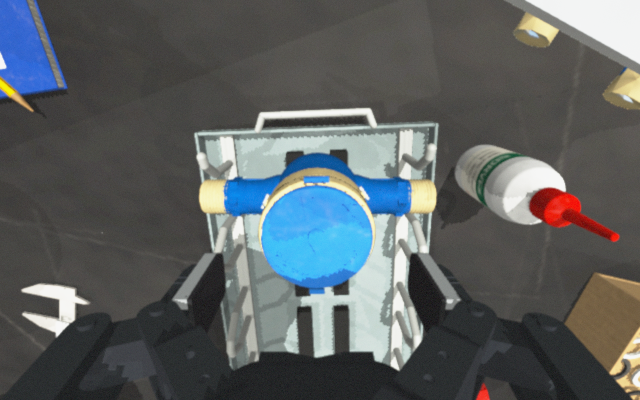

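Meter four's lid is at (317,235), with level ends at (213,195) and (424,195), the same picture as the earlier good grasps.

```bash
python3 -m jog '{"gripper":[1,1,1,1,-1,-1,-1,-1,-1,-1,-1,-1],"dp":[[0,2,-20],[0,0,-30],[0,0,-17],[0,0,0],[0,0,0],[0,0,0],[0,0,0],[0,0,0],[0,0,15],[0,0,35],[0,0,45],[0,0,45]],"twist":[[0,0,0],[0,0,0],[0,0,0],[0,0,0],[0,0,0],[0,0,0],[0,0,0],[0,0,0],[0,0,0],[0,0,0],[0,0,0],[0,0,0]]}' 60
```

```text
time: 25.58
tool_pos: [496.1, 361.7, 247.7]
eef_rot: [-180.0, 0.0, 110.6]
force: [0.6, 1.3, -6.9]
gripper_width: 0.799
grasp_force: 70.9
```

```bash
python3 -m jog '{"gripper":[-1,-1,-1,-1,-1,-1,-1,-1,-1,-1,-1,-1,-1,-1,-1,-1,-1],"dp":[[-4,-47,5],[-4,-47,0],[-4,-47,0],[-4,-47,0],[-4,-47,0],[-4,-47,0],[-4,-47,0],[-4,-47,0],[-4,-47,0],[-4,-47,0],[-4,-47,0],[-4,-48,0],[-4,-48,0],[-4,-48,0],[-5,-48,0],[0,0,0],[0,0,0]],"twist":[[0,0,-2.8],[0,0,-2.8],[0,0,-2.8],[0,0,-2.8],[0,0,-2.8],[0,0,-2.8],[0,0,-2.8],[0,0,-2.8],[0,0,-2.8],[0,0,-2.7],[0,0,-2.7],[0,0,-2.7],[0,0,-2.7],[0,0,-2.7],[0,0,-2.7],[0,0,0],[0,0,0]]}'
python3 - <<'E'
from lids import *
W=cam("wrist");im=snapshot("wrist");cv2.imwrite("pics/w12.png",im[:,:,::-1])
print(observe()["tool_pos"])
E
```

```text
time: 27.7
tool_pos: [434.9, -346.5, 251.1]
eef_rot: [-179.9, -0.0, 69.2]
force: [0.4, 0.5, -7.4]
gripper_width: 0.802
grasp_force: 71.0
[ 435.13380494 -346.0782934   251.17793078]
```

View pics/w12.png

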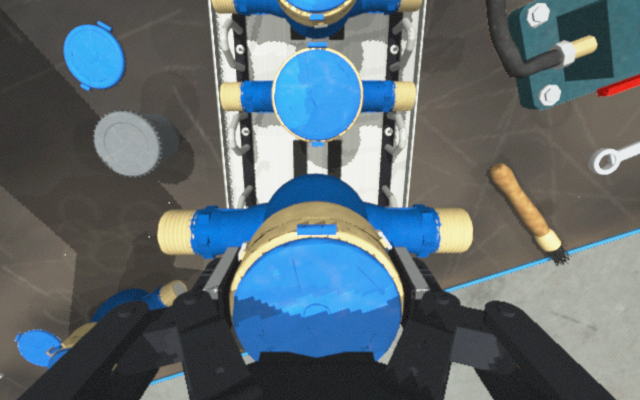

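Meter three is seated at (317,96), and meter four is square, with its ends at (177,232) and (456,231).

```bash
python3 -m jog '{"gripper":[-1,-1,-1,-1,-1,-1,-1,-1,-1],"dp":[[0,-1,-30],[0,0,-40],[0,0,-33],[0,0,-20],[0,0,-12],[0,0,-6],[0,0,-3],[0,0,-1],[0,0,0]],"twist":[[0,0,0],[0,0,0],[0,0,0],[0,0,0],[0,0,0],[0,0,0],[0,0,0],[0,0,0],[0,0,0]]}'
```

```text
time: 28.88
tool_pos: [435.9, -348.2, 107.4]
eef_rot: [179.9, 0.0, 69.2]
force: [-1.4, 1.9, 4.7]
gripper_width: 0.796
grasp_force: 72.1
```

Seated. Now I'll release, retreat up and back towards +y, and take a final look.

```bash
python3 -m jog '{"gripper":[1,1,1,1,1,1,1,1,1,1,1,1,1],"dp":[[0,0,0],[0,0,0],[0,0,10],[0,0,40],[0,0,50],[0,0,50],[0,0,50],[20,45,20],[20,45,0],[0,30,0],[0,0,0],[0,0,0],[0,0,0]],"twist":[[0,0,0],[0,0,0],[0,0,0],[0,0,0],[0,0,0],[0,0,0],[0,0,0],[0,0,0],[0,0,0],[0,0,0],[0,0,0],[0,0,0],[0,0,0]]}' 60
python3 - <<'E'
from lids import *
im=snapshot("wrist");s=snapshot("side");cv2.imwrite("pics/f.png",np.hstack([im[:,140:540,::-1],cv2.resize(s[130:330,200:400,::-1],(400,400),interpolation=2)]))
E
```

```text
time: 30.5
tool_pos: [475.4, -228.8, 326.4]
eef_rot: [180.0, 0.0, 69.2]
force: [1.0, 0.3, -0.6]
gripper_width: 0.996
grasp_force: 0.0
```

View pics/f.png

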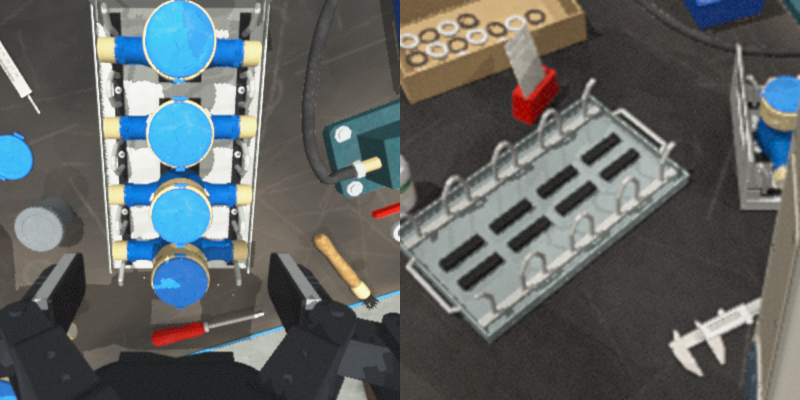

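All four stand square in the carrier, with lids at (180,40), (180,130), (180,215) and (180,280). The rack is empty and the card is untouched.

```bash
python3 -c "
from station import *
print(job_done())"
```

```text
the job is handed in; nothing more can be done
None
```

I moved all four meters into the carrier in test order, number one next to the end plate, all upright in the last pictures with the card stand untouched, and handed the job in at about 31 s (no verdict came back).

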